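Flip the tray tags at the evidence counter

TASK

Set the flip tags on the status board so that only the full sample trays (a jar in all four places) show the disc face: the tag in front of each full tray must lean over towards its tray, and any other tag must lean towards the robot. Tip over the tags that are wrong by gently pushing them just past upright with the fingertips, so that they fall the rest of the way themselves; do not pinch a tag between the fingers. Leave the trays, jars and everything else on the counter where they are, without lifting or shoving them.

Things in the scene. Friction and masses are not known exactly. Their poses are not given: they have to be found in the camera images.
- board: Fixed grey status board, a slab 100 (its x) x 580 (its y) x 10 mm high on the counter; origin at the centre of its underside. Its +x points from the robot side to the trays. Four tag mounts stand on it in a row along its y, 140 mm apart.
- tag1: Fixed steel mount of a flip tag, 50 x 90 mm, 32 mm high; origin at the centre of its underside, 10 mm above the counter; axes as the board's. Hinge pin along y, 26 mm above this origin. It belongs to the tray whose centre is about 125 mm beyond it along +x (other trays are over 170 mm off). Which mount stands in which of the four places varies.
- flap1_edge (a point): Middle of the free edge of the white tag hinged on tag1: a plate 70 mm wide, 4 mm thick, edge bead 8 mm dia, bead centre 65 mm from the hinge. z runs from hinge to edge, y along the edge, x out of the bar face. At rest the plate leans 35 degrees off vertical: bead 89 mm above the counter, 37 mm horizontally from the hinge, on the robot side or the tray side.
- flap1 (a joint): Angle of the tag on tag1 (rad): 0 = leans fully towards the robot, black-bar face up (not full); 0.611 = upright; 1.222 = leans fully towards the tray, black-disc face up (full). Free hinge: pushed past upright, the plate (about 60 g) falls home by itself. The end stops are rigid: do not drive it on into them.
- tag2: Fixed steel mount of a flip tag, 50 x 90 mm, 32 mm high; origin at the centre of its underside, 10 mm above the counter; axes as the board's. Hinge pin along y, 26 mm above this origin. It belongs to the tray whose centre is about 125 mm beyond it along +x (other trays are over 170 mm off). Which mount stands in which of the four places varies.
- flap2_edge (a point): Middle of the free edge of the white tag hinged on tag2: a plate 70 mm wide, 4 mm thick, edge bead 8 mm dia, bead centre 65 mm from the hinge. z runs from hinge to edge, y along the edge, x out of the bar face. At rest the plate leans 35 degrees off vertical: bead 89 mm above the counter, 37 mm horizontally from the hinge, on the robot side or the tray side.
- flap2 (a joint): Angle of the tag on tag2 (rad): 0 = leans fully towards the robot, black-bar face up (not full); 0.611 = upright; 1.222 = leans fully towards the tray, black-disc face up (full). Free hinge: pushed past upright, the plate (about 60 g) falls home by itself. The end stops are rigid: do not drive it on into them.
- tag3: Fixed steel mount of a flip tag, 50 x 90 mm, 32 mm high; origin at the centre of its underside, 10 mm above the counter; axes as the board's. Hinge pin along y, 26 mm above this origin. It belongs to the tray whose centre is about 125 mm beyond it along +x (other trays are over 170 mm off). Which mount stands in which of the four places varies.
- flap3_edge (a point): Middle of the free edge of the white tag hinged on tag3: a plate 70 mm wide, 4 mm thick, edge bead 8 mm dia, bead centre 65 mm from the hinge. z runs from hinge to edge, y along the edge, x out of the bar face. At rest the plate leans 35 degrees off vertical: bead 89 mm above the counter, 37 mm horizontally from the hinge, on the robot side or the tray side.
- flap3 (a joint): Angle of the tag on tag3 (rad): 0 = leans fully towards the robot, black-bar face up (not full); 0.611 = upright; 1.222 = leans fully towards the tray, black-disc face up (full). Free hinge: pushed past upright, the plate (about 60 g) falls home by itself. The end stops are rigid: do not drive it on into them.
- tag4: Fixed steel mount of a flip tag, 50 x 90 mm, 32 mm high; origin at the centre of its underside, 10 mm above the counter; axes as the board's. Hinge pin along y, 26 mm above this origin. It belongs to the tray whose centre is about 125 mm beyond it along +x (other trays are over 170 mm off). Which mount stands in which of the four places varies.
- flap4_edge (a point): Middle of the free edge of the white tag hinged on tag4: a plate 70 mm wide, 4 mm thick, edge bead 8 mm dia, bead centre 65 mm from the hinge. z runs from hinge to edge, y along the edge, x out of the bar face. At rest the plate leans 35 degrees off vertical: bead 89 mm above the counter, 37 mm horizontally from the hinge, on the robot side or the tray side.
- flap4 (a joint): Angle of the tag on tag4 (rad): 0 = leans fully towards the robot, black-bar face up (not full); 0.611 = upright; 1.222 = leans fully towards the tray, black-disc face up (full). Free hinge: pushed past upright, the plate (about 60 g) falls home by itself. The end stops are rigid: do not drive it on into them.
- tray_a: Grey open tray 92 (x) x 108 (y) mm, rim 26 mm high, with four places (2 x 2) for white-capped clear sample jars (36 mm dia, tops 38 mm above the counter); origin at the centre of its underside. Holds four jars, no empty place: FULL. Stands behind one of the tags; leave it alone.
- tray_b: Grey open tray 92 (x) x 108 (y) mm, rim 26 mm high, with four places (2 x 2) for white-capped clear sample jars (36 mm dia, tops 38 mm above the counter); origin at the centre of its underside. Holds four jars, no empty place: FULL. Stands behind one of the tags; leave it alone.
- tray_c: Grey open tray 92 (x) x 108 (y) mm, rim 26 mm high, with four places (2 x 2) for white-capped clear sample jars (36 mm dia, tops 38 mm above the counter); origin at the centre of its underside. Holds four jars, no empty place: FULL. Stands behind one of the tags; leave it alone.
- tray_d: Grey open tray 92 (x) x 108 (y) mm, rim 26 mm high, with four places (2 x 2) for white-capped clear sample jars (36 mm dia, tops 38 mm above the counter); origin at the centre of its underside. Holds only two jars: not full. Stands behind one of the tags; leave it alone.
- dropper_1: White dropper bottle, 28 mm dia, 78 mm tall; origin at the centre of its underside. Bystander.
- dropper_2: White dropper bottle, 28 mm dia, 78 mm tall; origin at the centre of its underside. Bystander.
- stray_jar: A single sample jar, 36 mm dia, 34 mm tall, standing on the board between the two middle tags; origin at the centre of its underside. Bystander.
- foil_roll: Foil-wrapped roll lying flat, 108 mm long, 28 mm thick; origin at the centre of its underside. Bystander.
- tape: Cardboard ring of tape, 90 mm dia, 24 mm high; origin at the centre of its underside. Bystander.
- stamp: Hand stamp with a turned wooden grip, 50 x 30 mm, 64 mm tall; origin at the centre of its underside. Bystander.

How it is judged:
By the outcome, as a careful person would: the job done as asked, in the order asked, and still so for the second after the job is handed in, with the robot touching nothing.
It also fails if it takes over 54 s, if anything falls off the work surface, if the arm or the gripper's body presses on something with over 40 N, if the wrist force passes 120 N, or if a joint passes its speed limit or range.

ROBOT

A 7-joint arm with a two-finger parallel gripper is mounted at the origin on the work surface. World frame = base frame: x ahead of the robot, y to its left, z up, the work surface at z = 0. Lengths are in mm, angles in degrees, forces in N, time in s.
With the tool pointing down it reaches from about 425 to 875 mm from the base axis. Payload 4.7 kg.
Tool frame: the origin (TCP) lies between the finger pads, 19 mm behind the fingertips; this is the grasp point; z points along the fingers, y is the line along which they close (so a half turn about z gives the same grasp; the last joint's range is limited). The gripper opens to 87 mm and grips with 3 to 60 N. Pads are 19 mm wide; open, the fingers measure 117 mm over their backs; the gripper's body (75 mm by 190 mm) begins 51 mm behind the grasp point.
Start: joints at [72.485, 18.392, -4.016, 83.108, 1.295, 78.541, -3.26], TCP at [204.325, -617.07, 241.287] pointing down, gripper open.
Joint ranges: [-163.93, 163.93], [-17.29, 119.83], [-79.2, 71.16], [3.27, 140.29], [-89.18, 269.18], [5.43, 117.66], [-154.24, 154.24]. Speed limits (degrees/s): [147.25, 147.25, 180, 180, 180, 180, 180].

INTERFACE

Orientations are given as [roll, pitch, yaw] about the fixed x, y, z axes, in that order (R = Rz(yaw) Ry(pitch) Rx(roll)).
In Python, from bench import * gives the robot as it stands.
- The arm moves only by the tool move_arm, never from a script. Its argument "moves" is a list of rows, each an object of numbers: "x", "y", "z": the shift along the tool's x, y, z in units of 40 mm (1.0 is 40 mm); "rx", "ry", "rz": the turn, a rotation vector about the tool's x, y, z in rad; "gripper": the closure, from -1 (fully open) to 1 (shut). A call has 1 to 10 rows; each row is the pose to reach, as a shift and turn from the pose commanded when the call began, along the tool's axes at that moment; what a row does not reach only later rows make up. A row lasts 1/12 s, in which the tool goes at most 41.7 mm and 7.16 degrees, less where a joint would pass 70% of its speed; a pose out of reach is approached as far as the arm can. A call with a gripper value outside its range is refused whole. The fingers move at their own pace and stop on an object; the grip force is fixed at half the most. Time passes only in rows, so rows that repeat a pose let the fingers close. It gives the time, the measured TCP pose, the force, the opening and the grip force at its end, in the units of the state.
- observe(): the state, without advancing time (a new reading comes with each control period).
- snapshot(name): name is "scene" or "side" or "wrist"; returns a dict with "frame" (480x640x3 uint8, red, green, blue), "range_z" (480x640 float32, mm along the optical axis (not along the pixel's ray), 0 where there is no reading), "fx", "fy", "cx", "cy" (pixels), "pose" (4x4, takes a point from camera to world coordinates). Camera axes: x right, y down, z forward; pixel columns grow to the right and rows downward; lengths in mm; the calibration is good to about 2 mm. A picture is of the moment at which its call begins.
- finish_job(): hands the job in; it is judged then, once.
Trained networks look in a picture, given as the dict that the camera call returned (one of the last four; its "shot" number tells which), for a name from the list of things; names that differ only in an ending like _2 or _b are one class to them, and where a whole thing is asked for, a point or a joint stands for the part that bears it (a point fixed in the world has none). Each returns a list of dicts, best first, with "p" (0 to 1); they miss things now and then, are a little off and sometimes report something else, mostly with a low value. They report only what shows in the picture. A call takes as long as a camera call.
- recognise(name, picture): "box" ([left, top, width, height] in pixels, round what is visible of it).
The state is a dict: "t": time; "qpos": joint angles; "dq": joint speeds; "joint_torque": joint torques, N m; "position": TCP position; "eef_rot": TCP orientation; "ft_force": force on the tool from outside, world axes, zero at the start; "torque": the same for the moment, N m; "grip_width": opening from 0.0 (shut) to 1.0 (fully open); "grasp_force": force on a finger pad.
Only numpy, scipy, OpenCV 4.12 (cv2) and the standard library are available. Lean on these libraries where they do the work, as an engineer would, in place of code of your own. Each camera call takes 0.05 s, during which the arm holds its last target. There are 200 camera calls.

## Working session

There is one attempt and no reset: what is moved stays moved. The work goes in short steps, Python scripts to look and compute and a tool call to move; the robot and the scene stay as the last step left them, time stands still between calls to the robot, and variables do not carry over. Pictures are saved under pics/ and viewed, at most 10 in all, crops included, and the job is handed in when it is done.

Besides the shell and the picture viewer there is one more tool, called after ">>>" in YAML: its name, and indented under it one key for each argument. move_arm: Moves the arm, as the interface text tells. Its arguments: {"type":"object","properties":{"moves":{"type":"array","items":{"type":"object","properties":{"x":{"type":"number"},"y":{"type":"number"},"z":{"type":"number"},"rx":{"type":"number"},"ry":{"type":"number"},"rz":{"type":"number"},"gripper":{"type":"number"}}}}},"required":["moves"]}

```bash
mkdir -p pics
cat > h.py <<'E'
from bench import *
import numpy as np, cv2
def save(p,n): cv2.imwrite(f'pics/{n}.png',cv2.cvtColor(p['frame'],cv2.COLOR_RGB2BGR))
def cloud(p):
    z=p['range_z'].astype(float); v,u=np.mgrid[:480,:640]
    P=np.stack([(u-p['cx'])/p['fx']*z,(v-p['cy'])/p['fy']*z,z],-1)
    W=P@p['pose'][:3,:3].T+p['pose'][:3,3]; W[z<=0]=np.nan
    return W
E
python3 - <<'E'
from h import *
p=snapshot('scene'); save(p,'scene')
q=snapshot('side'); save(q,'side')
for n in ['board','tag1','flap1_edge','tray_a']:
    for m,pp in (('scene',p),('side',q)):
        W=cloud(pp)
        for d in recognise(n,pp):
            l,t,w,h=[int(round(a)) for a in d['box']]
            c=W[t:t+h,l:l+w].reshape(-1,3)
            print(n,m,round(d['p'],2),d['box'],np.nanmedian(c,0).round())
print(p['pose'].round(2),q['pose'].round(2)); print(observe())
E
```

```text
board scene 0.57 [184.1, 198.7, 215.4, 179.5] [527. -41.   8.]
tag1 scene 0.97 [346.6, 194.7, 46.1, 41.2] [509. 257.  12.]
tag1 scene 0.93 [203.4, 279.4, 57.7, 76.2] [ 510. -178.   15.]
tag1 scene 0.7 [305.3, 206.5, 44.8, 57.8] [494. 110.  15.]
tag1 scene 0.65 [257.7, 236.7, 51.3, 68.1] [500. -33.  16.]
tag1 scene 0.33 [172.6, 355.2, 21.1, 34.6] [ 539. -304.   23.]
tag1 side 0.97 [269.4, 319.1, 51.1, 78.0] [522. 244.  15.]
tag1 side 0.86 [338.4, 188.2, 34.8, 45.4] [ 519. -197.   14.]
tag1 side 0.73 [270.2, 318.6, 36.7, 58.7] [532. 239.  47.]
tag1 side 0.68 [324.6, 224.2, 40.3, 50.5] [507. -58.  14.]
tag1 side 0.67 [304.9, 270.9, 46.1, 57.9] [502.  91.  14.]
flap1_edge scene 0.7 [361.9, 191.4, 30.6, 25.8] [499. 304.  12.]
flap1_edge side 0.68 [272.9, 318.1, 32.4, 59.6] [532. 242.  53.]
flap1_edge side 0.62 [319.0, 268.5, 28.8, 47.2] [496.  81.  38.]
tray_a scene 0.91 [381.8, 220.8, 64.9, 49.4] [645. 235.  17.]
tray_a scene 0.82 [345.8, 250.2, 66.6, 59.4] [649.  98.  17.]
tray_a scene 0.68 [299.6, 283.5, 73.3, 65.9] [643. -33.  14.]
tray_a scene 0.6 [240.9, 329.1, 87.5, 78.2] [ 643. -1
[... 786 characters left out ...]
00]]
{'t': 0.5, 'qpos': array([72.48404552, 18.39471335, -4.01683387, 83.10822396,  1.2954426 ,
       78.5401635 , -3.26183593]), 'dq': array([ 0.01894889, -0.0615885 , -0.03190846,  0.04781213, -0.00607939,
       -0.10384222,  0.08596238]), 'joint_torque': array([-3.85464818e-04, -4.90604067e+01, -4.02712729e-01, -3.12462330e+01,
       -6.37853262e-02,  3.47352703e-02,  2.46468693e-05]), 'position': array([ 204.33542377, -617.06586443,  241.24907934]), 'eef_rot': array([1.79997940e+02, 2.88552420e-03, 1.83237139e+01]), 'ft_force': array([-0.28289902,  0.23637893,  0.3840449 ]), 'torque': array([ 0.04338573,  0.05323429, -0.01849285]), 'grasp_force': 0.0, 'grip_width': 1.0006385287998343}
```

View pics/scene.png

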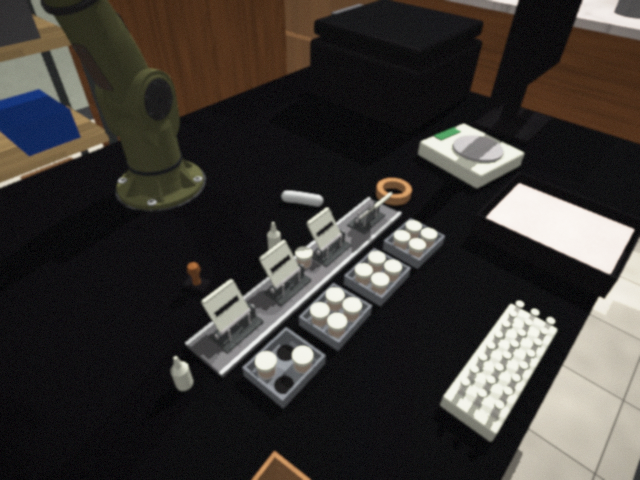

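View pics/side.png

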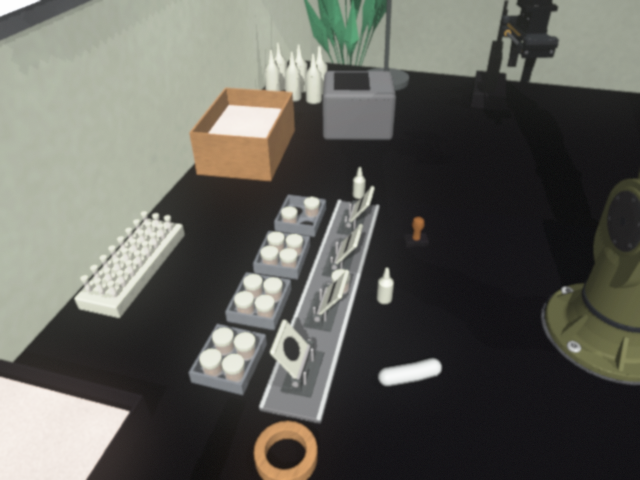

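Run:
```python
from h import *
W=np.concatenate([cloud(snapshot(n)).reshape(-1,3) for n in('scene','side')])
W=W[np.isfinite(W).all(1)]
m=(W[:,0]>440)&(W[:,0]<720)&(abs(W[:,1])<380)
W=W[m]
hi=W[(W[:,2]>80)&(W[:,2]<96)]
from scipy.cluster.hierarchy import fclusterdata
c=fclusterdata(hi,25,criterion='distance',method='single')
for k in set(c):
    h=hi[c==k]
    if len(h)>4: print(len(h),h.mean(0).round(),h.min(0).round(),h.max(0).round(),'slope',np.polyfit(h[:,1],h[:,0],1).round(2))
# top-down map
im=np.zeros((440,760),np.uint8)
im=np.zeros((300,780),np.float32)
for x,y,z in W:
    i,j=int(x-430),int(390-y)
    im[299-i,j]=max(im[299-i,j],z)
cv2.imwrite('pics/top.png',cv2.applyColorMap(cv2.dilate(np.clip(im*2.4,0,255).astype(np.uint8),np.ones((3,3))),cv2.COLORMAP_JET))
print(W[W[:,2]>96].round()[:5])
```

```text
458 [540. 244.  89.] [531. 207.  80.] [547. 279.  96.] slope [-3.0000e-02  5.4784e+02]
409 [477. 102.  89.] [469.  66.  80.] [486. 137.  96.] slope [-3.0000e-02  4.7996e+02]
491 [ 488. -179.   88.] [ 479. -216.   80.] [ 496. -141.   96.] slope [-4.0000e-02  4.8124e+02]
429 [482. -38.  89.] [474. -75.  80.] [490.  -2.  96.] slope [-4.0000e-02  4.8062e+02]
[[ 477.  112.   96.]
 [ 474.   68.   97.]
 [ 482.  -38.   97.]
 [ 484. -150.   97.]
 [ 473.  112.   97.]]
```

View pics/top.png

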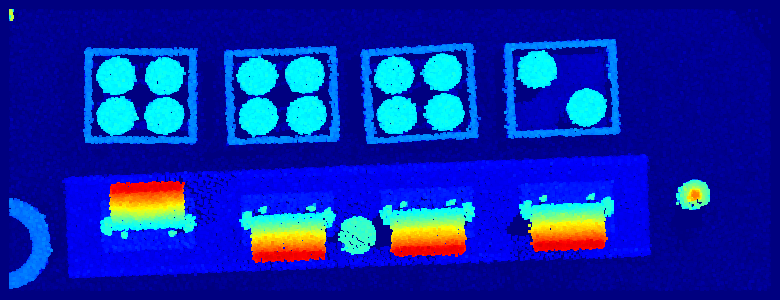

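The far-left tray pictured at y≈-172 holds two jars; the trays at y≈250, 109 and -30 are full. The tags at y≈102 and y≈-38 lean towards the robot although their trays are full, so those two must be tipped. The tags at y≈244 and y≈-179 are already right.

```bash
cat >> h.py <<'E'
from scipy.spatial.transform import Rotation as Ro
def to(x,y,z,yaw=2):
    s=observe(); R=Ro.from_euler('xyz',s['eef_rot'],degrees=True)
    T=Ro.from_euler('xyz',[180,0,yaw],degrees=True)
    print('shift',(R.inv().apply(np.array([x,y,z])-s['position'])/40).round(3),'turn',(R.inv()*T).as_rotvec().round(3))
E
python3 - <<'E'
from h import *
for n in('scene','side'):
    p=snapshot(n);W=cloud(p)
    for d in recognise('dropper_1',p)[:3]:
        l,t,w,h=[int(round(a)) for a in d['box']]
        print(n,d['p'],d['box'],W[t+h//2,l+w//2].round())
to(435,-38,200)
to(435,-38,94)
E
```

```text
scene 0.74 [268.9, 224.9, 12.5, 23.5] [418.  23.  47.]
scene 0.71 [171.2, 357.6, 22.0, 32.4] [ 546. -308.   47.]
scene 0.33 [185.4, 201.5, 213.5, 175.4] [530. -40.  15.]
side 0.68 [380.9, 267.2, 14.9, 36.1] [402.  39.  47.]
side 0.67 [346.9, 189.7, 24.8, 32.8] [ 505. -167.   66.]
side 0.62 [355.3, 167.6, 8.4, 28.7] [ 533. -296.   43.]
shift [ 10.026 -11.929   1.031] turn [0.    0.    0.285]
shift [ 10.026 -11.929   3.681] turn [0.    0.    0.285]
```

>>> move_arm:
  moves:
    - {"x":10.03,"y":-11.93,"z":0.5,"rz":0.285,"gripper":1}
    - {"x":10.03,"y":-11.93,"z":0.5,"rz":0.285,"gripper":1}
    - {"x":10.03,"y":-11.93,"z":0.5,"rz":0.285,"gripper":1}
    - {"x":10.03,"y":-11.93,"z":0.5,"rz":0.285,"gripper":1}
    - {"x":10.03,"y":-11.93,"z":0.5,"rz":0.285,"gripper":1}
    - {"x":10.03,"y":-11.93,"z":0.5,"rz":0.285,"gripper":1}
    - {"x":10.03,"y":-11.93,"z":0.5,"rz":0.285,"gripper":1}
    - {"x":10.03,"y":-11.93,"z":0.5,"rz":0.285,"gripper":1}
    - {"x":10.03,"y":-11.93,"z":0.5,"rz":0.285,"gripper":1}
    - {"x":10.03,"y":-11.93,"z":0.5,"rz":0.285,"gripper":1}

```text
schema error: expected keys x, y, z, rx, ry, rz, gripper
```

```bash
python3 -c "
from h import *
print(observe()); to(435,-38,200)"
```

```text
{'t': 0.8, 'qpos': array([72.48349084, 18.3906465 , -4.01808236, 83.10664353,  1.29516753,
       78.54223491, -3.25917935]), 'dq': array([-0.01136999,  0.08448267, -0.12068112, -0.07195234, -0.02087072,
       -0.07793667, -0.00658441]), 'joint_torque': array([ 8.30091358e-04, -4.91053677e+01, -4.03094525e-01, -3.12759805e+01,
       -6.41656551e-02,  3.34514107e-02,  2.15873962e-05]), 'position': array([ 204.3554125 , -617.05924205,  241.30924887]), 'eef_rot': array([1.79994374e+02, 2.31514842e-03, 1.83280201e+01]), 'ft_force': array([ 0.59963645, -0.53965729,  0.03330734]), 'torque': array([-0.04516293, -0.03969342, -0.07774773]), 'grasp_force': 0.0, 'grip_width': 0.996450014503025}
shift [ 10.026 -11.929   1.031] turn [0.    0.    0.285]
```

All keys are needed.

>>> move_arm:
  moves:
    - {"x":10.03,"y":-11.93,"z":0.5,"rx":0,"ry":0,"rz":0.285,"gripper":1}
    - {"x":10.03,"y":-11.93,"z":0.5,"rx":0,"ry":0,"rz":0.285,"gripper":1}
    - {"x":10.03,"y":-11.93,"z":0.5,"rx":0,"ry":0,"rz":0.285,"gripper":1}
    - {"x":10.03,"y":-11.93,"z":0.5,"rx":0,"ry":0,"rz":0.285,"gripper":1}
    - {"x":10.03,"y":-11.93,"z":0.5,"rx":0,"ry":0,"rz":0.285,"gripper":1}
    - {"x":10.03,"y":-11.93,"z":0.5,"rx":0,"ry":0,"rz":0.285,"gripper":1}
    - {"x":10.03,"y":-11.93,"z":0.5,"rx":0,"ry":0,"rz":0.285,"gripper":1}
    - {"x":10.03,"y":-11.93,"z":0.5,"rx":0,"ry":0,"rz":0.285,"gripper":1}
    - {"x":10.03,"y":-11.93,"z":0.5,"rx":0,"ry":0,"rz":0.285,"gripper":1}
    - {"x":10.03,"y":-11.93,"z":0.5,"rx":0,"ry":0,"rz":0.285,"gripper":1}

```text
t: 1.63
position: [358.9, -228.3, 228.1]
eef_rot: [179.9, -0.0, 2.0]
ft_force: [0.8, -0.6, 0.1]
grip_width: 0.327
grasp_force: 0.0
```

```bash
python3 -c "
from h import *
s=observe();print(s['position'],s['eef_rot'],s['grip_width'],s['qpos']); to(435,-38,200)"
```

```text
[ 358.88767092 -228.27466834  228.13567583] [ 1.79932002e+02 -3.09571909e-02  1.98616049e+00] 0.32716986094161504 [ 52.08617162  -8.50348667 -20.96758058 113.17719566  -3.1029903
  74.72873095 -55.86979545]
shift [ 2.066 -4.689  0.699] turn [ 0.001 -0.001 -0.   ]
```

>>> move_arm:
  moves:
    - {"x":1.0,"y":-0.5,"z":0.2,"rx":0,"ry":0,"rz":0,"gripper":1}
    - {"x":1.7,"y":-1.3,"z":0.4,"rx":0,"ry":0,"rz":0,"gripper":1}
    - {"x":2.07,"y":-2.2,"z":0.6,"rx":0,"ry":0,"rz":0,"gripper":1}
    - {"x":2.07,"y":-3.2,"z":0.7,"rx":0,"ry":0,"rz":0,"gripper":1}
    - {"x":2.07,"y":-4.1,"z":0.7,"rx":0,"ry":0,"rz":0,"gripper":1}
    - {"x":2.07,"y":-4.69,"z":0.7,"rx":0,"ry":0,"rz":0,"gripper":1}
    - {"x":2.07,"y":-4.69,"z":0.7,"rx":0,"ry":0,"rz":0,"gripper":1}
    - {"x":2.07,"y":-4.69,"z":0.7,"rx":0,"ry":0,"rz":0,"gripper":1}
    - {"x":2.07,"y":-4.69,"z":0.7,"rx":0,"ry":0,"rz":0,"gripper":1}

```text
t: 2.38
position: [434.8, -40.8, 200.0]
eef_rot: [179.9, -0.0, 2.0]
ft_force: [-0.5, -0.6, -0.1]
grip_width: 0.006
grasp_force: 0.0
```

```bash
python3 -c "
from h import *
s=observe();print(s['position'],s['eef_rot'],s['grip_width'],s['qpos']); to(435,-40,94)"
```

```text
[434.77670237 -40.79263815 200.03268277] [ 1.79945944e+02 -1.82564810e-02  1.95536516e+00] 0.006214708297990858 [ 40.48601618  -6.05082171 -35.97258269 113.73765207  -3.69623352
  71.17760029 -82.18665268]
shift [ 0.005 -0.022  2.651] turn [ 0.001 -0.    -0.001]
```

>>> move_arm:
  moves:
    - {"x":0,"y":0,"z":0.8,"rx":0,"ry":0,"rz":0,"gripper":1}
    - {"x":0,"y":0,"z":1.6,"rx":0,"ry":0,"rz":0,"gripper":1}
    - {"x":0,"y":0,"z":2.3,"rx":0,"ry":0,"rz":0,"gripper":1}
    - {"x":0,"y":0,"z":2.65,"rx":0,"ry":0,"rz":0,"gripper":1}
    - {"x":0.2,"y":0,"z":2.65,"rx":0,"ry":0,"rz":0,"gripper":1}
    - {"x":0.4,"y":0,"z":2.65,"rx":0,"ry":0,"rz":0,"gripper":1}
    - {"x":0.5,"y":0,"z":2.65,"rx":0,"ry":0,"rz":0,"gripper":1}
    - {"x":0.5,"y":0,"z":2.65,"rx":0,"ry":0,"rz":0,"gripper":1}

```text
t: 3.05
position: [457.5, -39.6, 95.5]
eef_rot: [-180.0, -0.2, 2.0]
ft_force: [0.0, -0.4, 0.2]
grip_width: 0.005
grasp_force: 0.0
```

```bash
python3 -c "
from h import *
s=observe();print(s['position'],s['ft_force'],s['qpos']); to(508,-38,94); save(snapshot('side'),'s2')"
```

```text
[457.47820754 -39.6014152   95.50243038] [ 0.03293137 -0.38924611  0.24463557] [ 38.71355787   4.66435625 -37.98150948 118.07956524   3.36544955
  58.07528553 -88.99592502]
shift [1.264 0.003 0.042] turn [-0.    -0.004 -0.001]
```

View pics/s2.png

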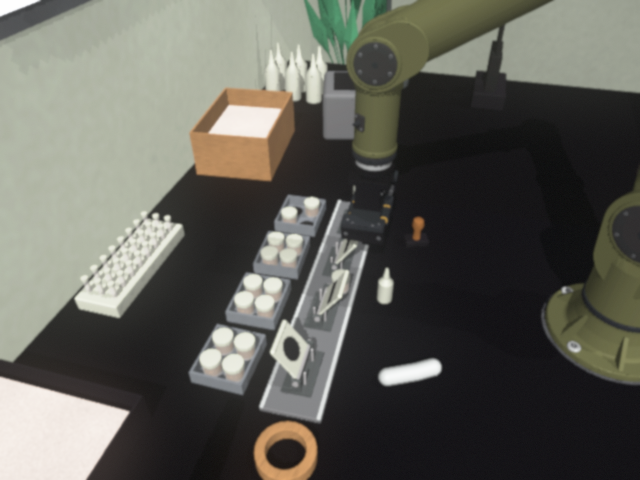

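The closed gripper stands on the robot side of the tag at (345,250), and nothing has been disturbed. I'll push slowly now.

>>> move_arm:
  moves:
    - {"x":0.08,"y":0,"z":0,"rx":0,"ry":0,"rz":0,"gripper":1}
    - {"x":0.16,"y":0,"z":0,"rx":0,"ry":0,"rz":0,"gripper":1}
    - {"x":0.24,"y":0,"z":0,"rx":0,"ry":0,"rz":0,"gripper":1}
    - {"x":0.32,"y":0,"z":0,"rx":0,"ry":0,"rz":0,"gripper":1}
    - {"x":0.4,"y":0,"z":0,"rx":0,"ry":0,"rz":0,"gripper":1}
    - {"x":0.48,"y":0,"z":0,"rx":0,"ry":0,"rz":0,"gripper":1}
    - {"x":0.56,"y":0,"z":0,"rx":0,"ry":0,"rz":0,"gripper":1}
    - {"x":0.64,"y":0,"z":0,"rx":0,"ry":0,"rz":0,"gripper":1}
    - {"x":0.72,"y":0,"z":0,"rx":0,"ry":0,"rz":0,"gripper":1}
    - {"x":0.8,"y":0,"z":0,"rx":0,"ry":0,"rz":0,"gripper":1}

```text
t: 3.93
position: [487.1, -38.0, 93.8]
eef_rot: [-180.0, 0.0, 2.0]
ft_force: [-0.3, 1.1, 0.5]
grip_width: 0.006
grasp_force: 0.1
```

>>> move_arm:
  moves:
    - {"x":0.06,"y":0,"z":0,"rx":0,"ry":0,"rz":0,"gripper":1}
    - {"x":0.12,"y":0,"z":0,"rx":0,"ry":0,"rz":0,"gripper":1}
    - {"x":0.18,"y":0,"z":0,"rx":0,"ry":0,"rz":0,"gripper":1}
    - {"x":0.24,"y":0,"z":0,"rx":0,"ry":0,"rz":0,"gripper":1}
    - {"x":0.3,"y":0,"z":0,"rx":0,"ry":0,"rz":0,"gripper":1}
    - {"x":0.35,"y":0,"z":0,"rx":0,"ry":0,"rz":0,"gripper":1}
    - {"x":0.35,"y":0,"z":0,"rx":0,"ry":0,"rz":0,"gripper":1}

```text
t: 4.52
position: [501.1, -37.5, 93.9]
eef_rot: [-180.0, -0.0, 2.0]
ft_force: [-0.1, 0.2, 0.3]
grip_width: 0.004
grasp_force: 0.0
```

```bash
cat > chk.py <<'E'
from h import *
s=observe();print(s['position'],s['ft_force'],s['qpos'])
W=np.concatenate([cloud(snapshot(n)).reshape(-1,3) for n in('scene','side')])
for y in(244,102,-38,-179):
    h=W[(W[:,2]>80)&(W[:,2]<105)&(abs(W[:,1]-y)<36)&(W[:,0]>440)&(W[:,0]<580)]
    print(y,len(h),np.percentile(h[:,0],[5,25,50,75,95]).round() if len(h) else '', h[:,2].max().round() if len(h) else '')
E
python3 chk.py
```

```text
[501.12074771 -37.49799556  93.90014597] [-0.08218272  0.23668405  0.31924195] [ 36.28995837  10.94005644 -37.78714066 112.4727515    7.78393082
  59.05849191 -93.01112506]
244 447 [534. 537. 540. 543. 546.] 97.0
102 301 [470. 474. 477. 480. 483.] 97.0
-38 339 [496. 515. 518. 519. 520.] 105.0
-179 409 [482. 486. 488. 491. 493.] 96.0
```

>>> move_arm:
  moves:
    - {"x":0.05,"y":0,"z":0,"rx":0,"ry":0,"rz":0,"gripper":1}
    - {"x":0.1,"y":0,"z":0,"rx":0,"ry":0,"rz":0,"gripper":1}
    - {"x":0.15,"y":0,"z":0,"rx":0,"ry":0,"rz":0,"gripper":1}
    - {"x":0.15,"y":0,"z":0,"rx":0,"ry":0,"rz":0,"gripper":1}
    - {"x":0.15,"y":0,"z":0,"rx":0,"ry":0,"rz":0,"gripper":1}
    - {"x":0.15,"y":0,"z":0,"rx":0,"ry":0,"rz":0,"gripper":1}

```text
t: 5.12
position: [506.6, -37.3, 93.8]
eef_rot: [180.0, 0.0, 2.0]
ft_force: [0.1, -0.1, -0.0]
grip_width: 0.008
grasp_force: 0.0
```

```bash
python3 chk.py; python3 -c "
from h import *
to(445,-38,94)"
```

```text
[506.63302696 -37.30639044  93.81630036] [ 0.08403665 -0.10345623 -0.03024474] [ 35.94978625  11.68906742 -37.70924784 111.73747444   8.29158631
  59.2430986  -93.44351654]
244 457 [533. 537. 540. 543. 546.] 98.0
102 258 [470. 473. 476. 480. 483.] 97.0
-38 334 [501. 515. 548. 554. 557.] 105.0
-179 466 [482. 485. 488. 490. 494.] 97.0
shift [-1.54  -0.037 -0.004] turn [ 0.  0. -0.]
```

Tag fell home to the tray side. Next I'll back off, rise, cross over to the next tag and come down.

>>> move_arm:
  moves:
    - {"x":-0.5,"y":0,"z":0,"rx":0,"ry":0,"rz":0,"gripper":1}
    - {"x":-1.2,"y":0,"z":0,"rx":0,"ry":0,"rz":0,"gripper":1}
    - {"x":-1.5,"y":0,"z":-0.5,"rx":0,"ry":0,"rz":0,"gripper":1}
    - {"x":-1.5,"y":0,"z":-1.3,"rx":0,"ry":0,"rz":0,"gripper":1}
    - {"x":-1.5,"y":-0.5,"z":-1.8,"rx":0,"ry":0,"rz":0,"gripper":1}
    - {"x":-1.5,"y":-1.4,"z":-1.8,"rx":0,"ry":0,"rz":0,"gripper":1}
    - {"x":-1.5,"y":-2.3,"z":-1.8,"rx":0,"ry":0,"rz":0,"gripper":1}
    - {"x":-1.5,"y":-3.2,"z":-1.8,"rx":0,"ry":0,"rz":0,"gripper":1}
    - {"x":-1.5,"y":-3.5,"z":-1.8,"rx":0,"ry":0,"rz":0,"gripper":1}
    - {"x":-1.5,"y":-3.5,"z":-1.8,"rx":0,"ry":0,"rz":0,"gripper":1}

```text
t: 6.05
position: [441.4, 104.6, 166.3]
eef_rot: [-180.0, -0.1, 2.4]
ft_force: [0.4, -0.1, -0.6]
grip_width: 0.006
grasp_force: 0.0
```

```bash
python3 -c "
from h import *
print(observe()['qpos'],observe()['position'])
to(445,101,94)"
```

```text
[  32.16313448   -1.38747034  -47.59178006  114.01035263   -1.1455293
   66.86613019 -102.57863058] [441.35257186 104.59233834 166.29703591]
shift [0.086 0.095 1.807] turn [-0.001 -0.001  0.007]
```

>>> move_arm:
  moves:
    - {"x":0,"y":0,"z":0.7,"rx":0,"ry":0,"rz":0,"gripper":1}
    - {"x":0,"y":0,"z":1.3,"rx":0,"ry":0,"rz":0,"gripper":1}
    - {"x":0,"y":0,"z":1.8,"rx":0,"ry":0,"rz":0,"gripper":1}
    - {"x":0.1,"y":0,"z":1.8,"rx":0,"ry":0,"rz":0,"gripper":1}
    - {"x":0.2,"y":0,"z":1.8,"rx":0,"ry":0,"rz":0,"gripper":1}
    - {"x":0.2,"y":0,"z":1.8,"rx":0,"ry":0,"rz":0,"gripper":1}

```text
t: 6.55
position: [451.7, 100.3, 95.0]
eef_rot: [-180.0, -0.1, 1.9]
ft_force: [-0.1, -0.3, 0.5]
grip_width: 0.005
grasp_force: 0.0
```

```bash
python3 -c "
from h import *
print(observe()['position'])
to(494,103,94)"
```

```text
[451.73575261 100.30100039  95.01287751]
shift [ 1.058 -0.032  0.028] turn [-0.001 -0.002 -0.001]
```

>>> move_arm:
  moves:
    - {"x":0.08,"y":0,"z":0,"rx":0,"ry":0,"rz":0,"gripper":1}
    - {"x":0.16,"y":0,"z":0,"rx":0,"ry":0,"rz":0,"gripper":1}
    - {"x":0.24,"y":0,"z":0,"rx":0,"ry":0,"rz":0,"gripper":1}
    - {"x":0.32,"y":0,"z":0,"rx":0,"ry":0,"rz":0,"gripper":1}
    - {"x":0.4,"y":0,"z":0,"rx":0,"ry":0,"rz":0,"gripper":1}
    - {"x":0.48,"y":0,"z":0,"rx":0,"ry":0,"rz":0,"gripper":1}
    - {"x":0.56,"y":0,"z":0,"rx":0,"ry":0,"rz":0,"gripper":1}
    - {"x":0.64,"y":0,"z":0,"rx":0,"ry":0,"rz":0,"gripper":1}
    - {"x":0.72,"y":0,"z":0,"rx":0,"ry":0,"rz":0,"gripper":1}
    - {"x":0.8,"y":0,"z":0,"rx":0,"ry":0,"rz":0,"gripper":1}

```text
t: 7.38
position: [482.2, 101.9, 93.8]
eef_rot: [180.0, 0.0, 2.0]
ft_force: [-0.6, 0.9, -0.1]
grip_width: 0.007
grasp_force: 0.1
```

>>> move_arm:
  moves:
    - {"x":0.06,"y":0,"z":0,"rx":0,"ry":0,"rz":0,"gripper":1}
    - {"x":0.12,"y":0,"z":0,"rx":0,"ry":0,"rz":0,"gripper":1}
    - {"x":0.18,"y":0,"z":0,"rx":0,"ry":0,"rz":0,"gripper":1}
    - {"x":0.24,"y":0,"z":0,"rx":0,"ry":0,"rz":0,"gripper":1}
    - {"x":0.3,"y":0,"z":0,"rx":0,"ry":0,"rz":0,"gripper":1}
    - {"x":0.36,"y":0,"z":0,"rx":0,"ry":0,"rz":0,"gripper":1}
    - {"x":0.42,"y":0,"z":0,"rx":0,"ry":0,"rz":0,"gripper":1}
    - {"x":0.45,"y":0,"z":0,"rx":0,"ry":0,"rz":0,"gripper":1}
    - {"x":0.45,"y":0,"z":0,"rx":0,"ry":0,"rz":0,"gripper":1}
    - {"x":0.45,"y":0,"z":0,"rx":0,"ry":0,"rz":0,"gripper":1}

```text
t: 8.22
position: [499.8, 102.5, 93.8]
eef_rot: [180.0, 0.0, 2.0]
ft_force: [-0.4, -0.6, -0.5]
grip_width: 0.012
grasp_force: 0.0
```

```bash
python3 chk.py
```

```text
[499.79033105 102.5477996   93.83103579] [-0.41091916 -0.56188836 -0.53203196] [  27.75832112   13.67439864  -46.45570027  111.22709825   11.4379436
   59.77035493 -111.69438267]
244 447 [534. 537. 540. 543. 546.] 96.0
102 292 [494. 508. 527. 531. 534.] 105.0
-38 140 [550. 552. 555. 556. 558.] 96.0
-179 489 [481. 485. 488. 490. 493.] 96.0
```

It has passed upright and is falling. I'll wait a moment, then back off and rise.

>>> move_arm:
  moves:
    - {"x":0,"y":0,"z":0,"rx":0,"ry":0,"rz":0,"gripper":1}
    - {"x":0,"y":0,"z":0,"rx":0,"ry":0,"rz":0,"gripper":1}
    - {"x":-0.4,"y":0,"z":0,"rx":0,"ry":0,"rz":0,"gripper":1}
    - {"x":-1.0,"y":0,"z":0,"rx":0,"ry":0,"rz":0,"gripper":1}
    - {"x":-1.3,"y":0,"z":-0.5,"rx":0,"ry":0,"rz":0,"gripper":1}
    - {"x":-1.3,"y":0,"z":-1.3,"rx":0,"ry":0,"rz":0,"gripper":1}
    - {"x":-1.3,"y":0,"z":-2.2,"rx":0,"ry":0,"rz":0,"gripper":1}
    - {"x":-1.3,"y":0,"z":-3,"rx":0,"ry":0,"rz":0,"gripper":1}
    - {"x":-1.3,"y":0,"z":-3,"rx":0,"ry":0,"rz":0,"gripper":1}
    - {"x":-1.3,"y":0,"z":-3,"rx":0,"ry":0,"rz":0,"gripper":1}

```text
t: 9.15
position: [449.1, 100.8, 215.7]
eef_rot: [179.9, -0.3, 2.0]
ft_force: [-0.5, -0.4, -0.6]
grip_width: 0.007
grasp_force: 0.0
```

```bash
python3 chk.py; python3 -c "
from h import *
a=snapshot('scene')['frame'][170:420,150:470];b=snapshot('side')['frame'][150:470,180:500]
a=cv2.resize(a,(390,390));b=cv2.resize(b,(390,390))
save({'frame':np.hstack([a,b])},'end')"
```

```text
[449.07567381 100.83301926 215.6919742 ] [-0.49117081 -0.381106   -0.61048135] [  33.84680129   -3.62688018  -47.49242486  109.60768941   -2.67329844
   72.62703449 -100.82000495]
244 459 [533. 537. 540. 543. 546.] 96.0
102 370 [539. 543. 546. 549. 552.] 97.0
-38 260 [546. 550. 553. 555. 557.] 97.0
-179 394 [483. 486. 488. 491. 494.] 96.0
```

View pics/end.png

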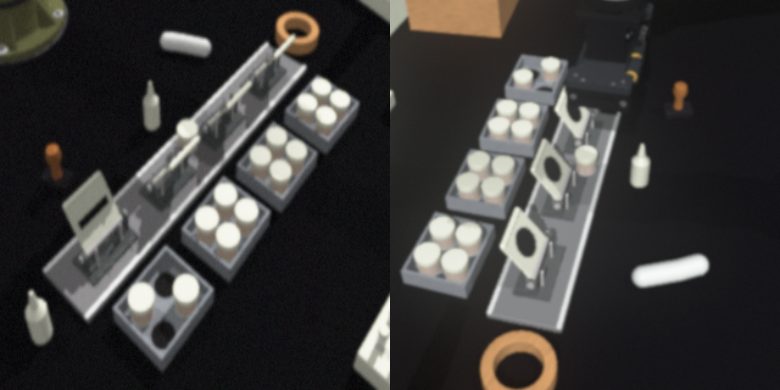

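The picture shows three tags leaning to the full trays with the disc face up (right half, about (525,240), (550,165), (572,112)). The tag at (90,210) in the left half shows its bar, in front of the two-jar tray. Everything else is where it was.

```bash
python3 -c "
from bench import *
print(finish_job())"
```

```text
the job is handed in; nothing more can be done
None
```

I tipped the two wrong tags over to their full trays. In the final check all three full trays show the disc, the two-jar tray's tag leans towards the robot, nothing else looked moved, and the job is handed in.

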